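# Put the soldering boards away on edge in the sprung rack

## Task

Put the two soldering boards that lean on the wooden rest away in the slotted rack, first the white board in the slot with the white end blocks, then the black board in the slot with the black end blocks, each standing upright on its long edge and centred along its slot. Push each one down past the spring fully home and bed it on the rubber seat with a steady push of about 15 N for half a second; the boards are brittle and crack if rammed or pressed much harder. Leave the steel grid, the jar and the orange box where they are.

Things in the scene. Friction and masses are not known exactly. Their poses are not given: they have to be found in the camera images.
- white_board: White brittle ceramic slab with a tan spot, 12 mm thick, 110 wide, 80 tall, 0.1-0.2 kg, at first leaning on the rest 25 deg from vertical. Origin at its centre; x = thickness (at first up and to the rest's +x), y = width, z = height (towards its free upper edge, which leans to the rest's -x).
- black_board: Black charcoal soldering board with a grey spot; same size, start and axes as the white board.
- rest: Fixed wooden rest, 265 mm wide (y). Both boards lean on it side by side, centres about 132 mm apart along y, 50 mm above the bench. Its sloped back holds only their lower 42 mm, a toe ledge their lower edge; the upper 38 mm is free on both faces, with empty space behind (-x). Origin on the bench under the boards' centres, z up.
- rack: Fixed aluminium rack, base 176 (x) x 84 (y) x 12 mm, with three slots along y, 50 mm apart along x, each between a rigid grey divider (+x side, top 42 mm above the slot floor) and a brass sprung cheek (-x side). End blocks on the dividers show the slot's colour. Origin on the bench under the middle slot, z up.
- slot_white (a point): Slot with white end blocks, at the rack's -x end. Point on the slot floor (top of its rubber seat, 15 mm above the bench), midway along the slot, in the mid-plane of a seated 12 mm board; x across, y along, z up. The divider's face is at x = +6 mm; the mouth at the top spans x = -10 to +10 mm. A seated board has its origin 40 mm above this point.
- slot_black (a point): Slot for the black board: the one with black end blocks, at the rack's +x end. Same meaning as slot_white.
- cheek_white (a joint): How far the white slot's brass cheek is pushed back (m): 0 = at rest, 8 mm from the divider; 0.004 = a 12 mm board between; at most 0.011. It is 78 mm long, its top 45 mm above the slot floor, the upper 17 mm flared out to lead a board in. Its spring (2 to 3 N) grips the board by friction: a board does not sink by its own weight and must be pressed down.
- cheek_black (a joint): The same for the black slot's cheek.
- seat_white: Black rubber seat strip, 12 x 78 x 3 mm, fixed as the floor of the white slot; the board beds on it. Origin at the centre of its underside, 3 mm below slot_white.
- seat_black: The same in the black slot.
- grid_board: Steel soldering grid, 7 mm thick, 110 mm wide, 80 mm tall, already standing in the middle slot of the rack (steel end blocks). Leave alone. Origin at its centre, x = thickness.
- jar: White plastic jar with black lid, 52 mm diameter, 95 mm high, standing on the bench. Leave alone. Origin at the centre of its underside.
- orange_box: Small orange plastic box, 47 x 47 x 32 mm, on the bench. Leave alone. Origin at the centre of its underside.
Things that resemble listed ones, but are neither listed nor needed, are in the scene too. What is meant by the white_board is not turquoise, and is the larger of those in its own colour. Of the things shaped like the black_board, the black one is meant.

How it is judged:
By the outcome, as a careful person would: the job done as asked, in the order asked, and still so for the second after the job is handed in, with the robot touching nothing.
It also fails if it takes over 72 s, if anything falls off the work surface, if the arm or the gripper's body presses on something with over 40 N, if the wrist force passes 120 N, or if a joint passes its speed limit or range.

## Robot

A 6-joint arm with a two-finger parallel gripper is mounted at the origin on the work surface. World frame = base frame: x ahead of the robot, y to its left, z up, the work surface at z = 0. Lengths are in m, angles in rad, forces in N, time in s.
With the tool pointing down it reaches from about 0.375 to 0.925 m from the base axis. Payload 5.7 kg.
Tool frame: the origin (TCP) lies at the very end of the fingers, on their centre line; the grasp point (between the pads) lies 19 mm behind it; z points along the fingers, y is the line along which they close (so a half turn about z gives the same grasp; the last joint's range is limited). The gripper opens to 88 mm and grips with 3 to 60 N. Pads are 20 mm wide; open, the fingers measure 115 mm over their backs; the gripper's body (75 mm by 178 mm) begins 61 mm behind the grasp point.
Start: joints at [1.223, 0.359, 1.51, -0, 1.272, -0.115], TCP at [0.138, 0.584, 0.223] pointing down, gripper open.
Joint ranges: [-2.97, 2.97], [-1.01, 2.36], [0.21, 2.38], [-0.96, 4.11], [0.2, 2.71], [-2.98, 2.98]. Speed limits (rad/s): [2.39, 2.39, 3.14, 3.14, 3.14, 3.14].

## Interface

Orientations are given as a rotation vector (axis times angle).
In Python, from station import arm, imaging gives the robot as it stands.
- The arm moves only by the tool send_rows, never from a script. Its arguments are lists of equal length, an entry for each row: "offset": the shift along the world's x, y, z each as a share of 40 cm, from -1 to 1, a list of three; "rotation": the turn, a rotation vector about the world's x, y, z each as a share of 360 degrees, from -1 to 1, a list of three; "hand": the opening, from 0 (shut) to 1 (fully open). In form: {"offset": [[x, y, z], ...], "rotation": [[rx, ry, rz], ...], "hand": [hand, ...]}. A call has 1 to 10 rows; each row is the pose to reach, as a shift and turn from the pose commanded when the call began, turning the shorter way round; what a row does not reach only later rows make up. A row lasts 1/10 s, in which the tool goes at most 50 mm and 8.59 degrees, less where a joint would pass 70% of its speed; a pose out of reach is approached as far as the arm can. A call with a number of a shift or a turn outside -1 to 1 is refused whole. A call with a gripper value outside its range is refused whole. The fingers move at their own pace and stop on an object; the grip force is fixed at half the most. Time passes only in rows, so rows that repeat a pose let the fingers close. It gives the time, the measured TCP pose, the force, the opening and the grip force at its end, in the units of the state.
- arm.sense(): the state, without advancing time (a new reading comes with each control period).
- imaging.grab_frame(name): name is "scene" or "top" or "wrist"; returns (picture, depth): 420x560x3 uint8, red, green, blue; 420x560 float32, m along the optical axis (not along the pixel's ray), 0 where there is no reading.
- imaging.get_calibration(name): a dict with "fx", "fy", "cx", "cy" (pixels), "dist_coeffs" ([k1, k2, p1, p2, k3] as OpenCV has them; the pictures are not rectified), "extrinsics" (4x4, takes a point from camera to world coordinates). Camera axes: x right, y up, looking along -z (the intrinsics and any distortion apply to the point x, -y, -z); pixel columns grow to the right and rows downward; lengths in m; the calibration is good to about 2 mm. A picture is of the moment at which its call begins: read the wrist's pose just before it. get_calibration takes no time and is no camera call; for the wrist camera it gives the pose at the moment of the call.
- arm.close_job(): hands the job in; it is judged then, once.
The state is a dict: "time_s": time; "joint_pos": joint angles; "joint_vel": joint speeds; "effort": joint torques, N m; "ee_pos": TCP position; "ee_rot": TCP orientation; "wrist_force": force on the tool from outside, world axes, zero at the start; "torque": the same for the moment, N m; "width": opening from 0.0 (shut) to 1.0 (fully open); "finger_force": force on a finger pad.
Only numpy, scipy, OpenCV 4.12 (cv2) and the standard library are available. Lean on these libraries where they do the work, as an engineer would, in place of code of your own. Each camera call takes 0.05 s, during which the arm holds its last target. There are 200 camera calls.

## Working session

There is one attempt and no reset: what is moved stays moved. The work goes in short steps, Python scripts to look and compute and a tool call to move; the robot and the scene stay as the last step left them, time stands still between calls to the robot, and variables do not carry over. Pictures are saved under pics/ and viewed, at most 10 in all, crops included, and the job is handed in when it is done.

Besides the shell and the picture viewer there is one more tool, called after ">>>" as name(argument=value, ...) on one line, values as JSON. send_rows: Moves the arm, as the interface text tells. Its arguments: {"type":"object","properties":{"offset":{"type":"array"},"rotation":{"type":"array"},"hand":{"type":"array"}},"required":["offset","rotation","hand"]}

```bash
mkdir -p pics; ls; cat > h.py <<'E'
import numpy as np, cv2
from station import arm, imaging
from scipy.spatial.transform import Rotation as R
def cloud(name):
    im,d=imaging.grab_frame(name); c=imaging.get_calibration(name)
    K=np.array([[c['fx'],0,c['cx']],[0,c['fy'],c['cy']],[0,0,1]])
    h,w=d.shape; u,v=np.meshgrid(np.arange(w),np.arange(h))
    p=cv2.undistortPoints(np.stack([u,v],-1).reshape(-1,1,2).astype(np.float64),K,np.array(c['dist_coeffs'],float)).reshape(h,w,2)
    P=np.stack([p[...,0]*d,-p[...,1]*d,-d,np.ones_like(d)],-1)
    W=(P@np.array(c['extrinsics']).T)[...,:3]; W[d==0]=np.nan
    return im,d,W
def save(im,n): cv2.imwrite('pics/'+n,im[...,::-1])
E
python3 - <<'E'
from h import *
s=arm.sense(); print({k:np.round(v,3) for k,v in s.items()})
for n in('scene','top'):
    im,d,W=cloud(n); np.savez(n+'.npz',im=im,W=W); save(im,n+'0.png')
    print(np.round(imaging.get_calibration(n)['extrinsics'],3), imaging.get_calibration(n)['fx'])
E
```

```text
pics
{'time_s': np.float64(0.0), 'joint_pos': array([ 1.223,  0.36 ,  1.511, -0.   ,  1.273, -0.115]), 'joint_vel': array([-0.001,  0.001,  0.001, -0.001, -0.001, -0.001]), 'effort': array([ 0.0000e+00, -5.1537e+01, -2.7073e+01,  6.8000e-02,  3.4000e-02,
       -0.0000e+00]), 'ee_pos': array([0.138, 0.583, 0.222]), 'ee_rot': array([-3.65e-01, -3.12e+00,  3.00e-03]), 'wrist_force': array([-0.388,  0.758,  0.495]), 'torque': array([-0.03 ,  0.001,  0.03 ]), 'finger_force': np.float64(0.0), 'width': np.float64(1.0)}
[[ 0.127 -0.551  0.825  1.304]
 [ 0.992  0.072 -0.105 -0.249]
 [-0.002  0.832  0.555  0.645]
 [ 0.     0.     0.     1.   ]] 425.0778459683415
[[-0.008  0.995 -0.103  0.375]
 [-1.    -0.01  -0.014 -0.133]
 [-0.015  0.103  0.995  1.04 ]
 [ 0.     0.     0.     1.   ]] 398.1860603535778
```

View pics/scene0.png

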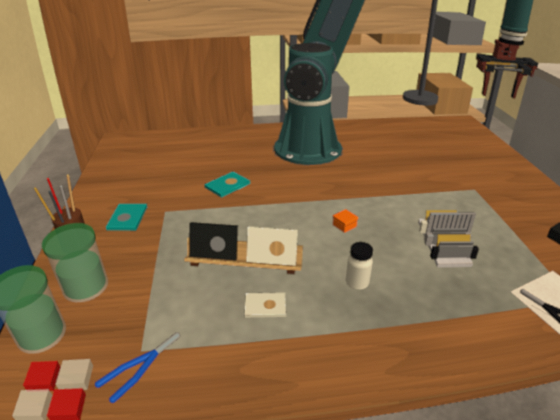

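View pics/top0.png

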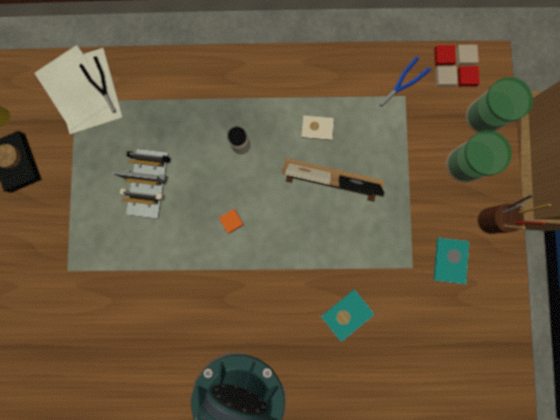

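The scene view shows white board at (272,246), black at (213,242), rack at (450,238); the top view shows the white slot at (143,196), grid at (140,178) and black slot at (148,157). Next I measure all of these from depth.

```bash
python3 - <<'E'
from h import *
S=np.load('scene.npz');T=np.load('top.npz')
W=S['W']
def plane(P):
    P=P[~np.isnan(P[:,0])]
    for _ in range(3):
        c=P.mean(0); n=np.linalg.svd(P-c,full_matrices=False)[2][2]; r=(P-c)@n; P=P[abs(r)<max(.001,2*r.std())]
    return c,n*np.sign(n[0]),r.std()
for nm,(r0,r1,c0,c1) in dict(white=(231,262,252,293),black=(226,256,195,232)).items():
    c,n,s=plane(W[r0:r1,c0:c1].reshape(-1,3)); print(nm,c.round(4),n.round(4),s.round(4),'tilt',np.degrees(np.arcsin(n[2])),'yaw',np.degrees(np.arctan2(n[1],n[0])))
W=T['W']
print('bench',np.nanmedian(W[230:260,280:380,2]))
# oriented boxes top view
def rect(mask,nm):
    m=mask&~np.isnan(W[...,0]); P=W[m]; b=cv2.minAreaRect((P[:,:2]*1000).astype(np.float32)); print(nm,m.sum(),np.round(b[0],1),np.round(b[1],1),round(b[2],1),'z',np.nanpercentile(P[:,2],[5,50,95]).round(4))
z=W[...,2]; v,u=np.mgrid[:420,:560]
box=lambda r0,r1,c0,c1:(v>=r0)&(v<r1)&(u>=c0)&(u<c1)
rect(box(140,225,105,180)&(z>.006)&(z<.02),'rackbase')
rect(box(165,192,105,180)&(z>.08),'grid')
rect(box(140,225,105,180)&(z>.03)&~(box(165,192,105,180)),'rack hi')
rect(box(120,160,220,255)&(z>.05),'jar'); rect(box(200,240,215,250)&(z>.015),'orange')
rect(box(150,205,275,335)&(z>.065),'whitetop');rect(box(150,205,335,390)&(z>.065),'blacktop')
im=T['im'][130:230,100:190]; save(cv2.resize(im,None,fx=7,fy=6,interpolation=cv2.INTER_CUBIC)[:600],'rackcrop.png')
E
```

```text
white [ 0.5767 -0.184   0.0513] [ 0.8809 -0.2133  0.4225] 0.0013 tilt 24.9947483797205 yaw -13.609439051945639
black [ 0.5435 -0.3133  0.0547] [ 0.8799 -0.2126  0.4249] 0.0013 tilt 25.146858366250903 yaw -13.585828205901477
bench 0.0014201365660171383
rackbase 1241 [560.9 259.5] [182.1 227.6] 87.9 z [0.0082 0.0126 0.0171]
grid 174 [563.  242.7] [111.4   7.7] 82.4 z [0.083  0.0948 0.0977]
rack hi 647 [563.6 240.1] [109.6 135.9] 82.7 z [0.0342 0.0509 0.0605]
jar 398 [656.2  -5.7] [48.6 48. ] 72.1 z [0.0602 0.0943 0.0976]
orange 343 [453.7  17.2] [47.3 46.9] 30.1 z [0.029  0.0324 0.0353]
whitetop 331 [ 560.  -178.5] [109.6  22.5] 76.2 z [0.0678 0.0857 0.0898]
blacktop 337 [ 528.4 -308.6] [110.5  22.5] 76.0 z [0.0679 0.0852 0.0896]
```

View pics/rackcrop.png

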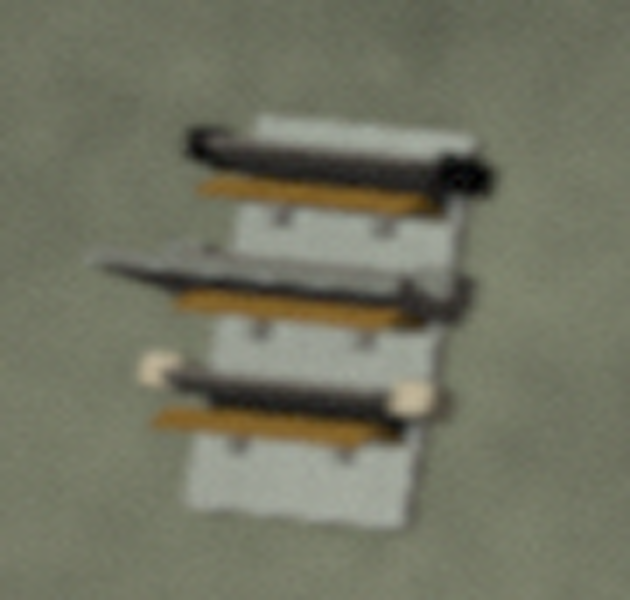

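The crop shows the rack's slots with white end blocks at the -x side and black at +x; rack yaw is about -7.6°. I'll take a wrist look above the rack.

>>> send_rows(offset=[[0.9,-0.86,0.2],[0.9,-0.86,0.2],[0.9,-0.86,0.2],[0.9,-0.86,0.2],[0.9,-0.86,0.2],[0.9,-0.86,0.2],[0.9,-0.86,0.2],[0.9,-0.86,0.2],[0.9,-0.86,0.2],[0.9,-0.86,0.2]], rotation=[[0,0,-0.234],[0,0,-0.234],[0,0,-0.234],[0,0,-0.234],[0,0,-0.234],[0,0,-0.234],[0,0,-0.234],[0,0,-0.234],[0,0,-0.234],[0,0,-0.234]], hand=[1,1,1,1,1,1,1,1,1,1])

```text
time_s: 1.1
ee_pos: [0.4962, 0.241, 0.302]
ee_rot: [-2.369, -2.062, 0.001]
wrist_force: [-0.4, 0.2, 0.6]
width: 0.998
finger_force: 0.0
```

>>> send_rows(offset=[[0,0,0],[0,0,0],[0,0,0]], rotation=[[0,0,0],[0,0,0],[0,0,0]], hand=[1,1,1])

```text
time_s: 1.4
ee_pos: [0.4941, 0.2432, 0.3013]
ee_rot: [-2.361, -2.071, 0.002]
wrist_force: [-1.0, 1.3, 0.1]
width: 0.999
finger_force: 0.0
```

```bash
python3 - <<'E'
from h import *
s=arm.sense(); print(s['time_s'],s['ee_pos'].round(4),R.from_rotvec(s['ee_rot']).as_matrix().round(3),s['wrist_force'].round(2))
im,d,W=cloud('wrist'); np.savez('w1.npz',im=im,W=W); save(im,'w1.png'); print(np.round(imaging.get_calibration('wrist')['extrinsics'],3),imaging.get_calibration('wrist')['fx'])
E
```

```text
1.4 [0.4941 0.2432 0.3013] [[ 0.131  0.991 -0.002]
 [ 0.991 -0.131  0.   ]
 [-0.    -0.002 -1.   ]] [-1.01  1.26  0.05]
[[ 0.992  0.125  0.037  0.505]
 [-0.13   0.951  0.282  0.321]
 [-0.    -0.284  0.959  0.462]
 [ 0.     0.     0.     1.   ]] 301.29515298383063
```

View pics/w1.png

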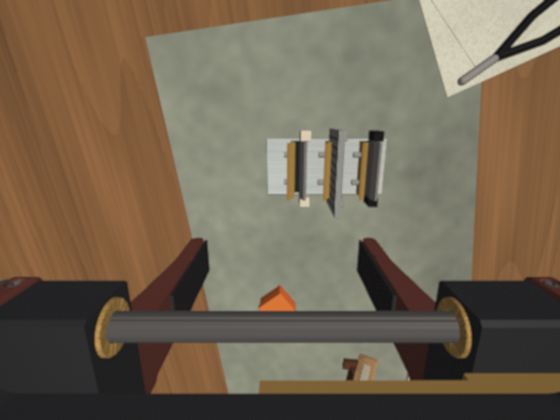

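Wrist view: rack at (325,165), with white blocks at (305,135)/(304,202), grid (336,172), black blocks at (376,135)/(371,203).

```bash
python3 - <<'E'
from h import *
for f,(r0,r1,c0,c1) in {'w1':(120,225,255,395),'top':(135,228,100,185)}.items():
    D=np.load(f+'.npz'); im=D['im'][r0:r1,c0:c1].astype(int);W=D['W'][r0:r1,c0:c1]; z=W[...,2]
    print(f,'bench',np.nanmedian(z[z<.006]).round(4))
    def rect(m,nm):
        m=cv2.morphologyEx(m.astype(np.uint8),cv2.MORPH_OPEN,np.ones((2,2)))
        n,l,st,_=cv2.connectedComponentsWithStats(m)
        for i in range(1,n):
            if st[i,4]<12: continue
            P=W[l==i]; b=cv2.minAreaRect((P[:,:2]*1000).astype(np.float32)); print(nm,st[i,4],np.round(b[0],1),np.round(b[1],1),round(b[2],1),'z',np.percentile(P[:,2],[5,50,95]).round(4),'rgb',im[l==i].mean(0).round())
    g=im.sum(-1)
    rect((z>.03),'>30')
    rect((z>.045)&(z<.07)&(g>480),'whiteblk'); rect((z>.03)&(g<100),'blackblk')
    r_b=im[...,0]-im[...,2]
    rect((r_b>60)&(z>.03)&(g<450),'brass')
    rect((z>.007)&(z<.02),'base')
E
```

```text
w1 bench 0.0004
>30 1539 [570.1 224.7] [142.6  37.3] 80.1 z [nan nan nan] rgb [118. 110.  94.]
>30 603 [527.8 238.1] [119.   17.9] 82.4 z [nan nan nan] rgb [137. 132. 122.]
>30 859 [631.1 223.8] [120.4  27.5] 82.2 z [nan nan nan] rgb [79. 77. 74.]
>30 443 [504.4 239.4] [94.7 11.1] 79.1 z [nan nan nan] rgb [144. 115.  64.]
>30 351 [608.3 225.8] [95.4 19.3] 83.2 z [nan nan nan] rgb [136. 108.  60.]
blackblk 79 [630.5 278.6] [ 9.5 12.6] 82.2 z [nan nan nan] rgb [31. 30. 30.]
blackblk 41 [617.7 184.2] [ 6.8 14. ] 59.0 z [0.037  0.0413 0.0422] rgb [30. 29. 29.]
brass 381 [507.2 239.6] [93.2  9.6] 81.8 z [nan nan nan] rgb [144. 114.  63.]
brass 312 [556.4 236.3] [87.9  8.8] 82.2 z [nan nan nan] rgb [141. 111.  62.]
brass 303 [609.3 226.5] [93.7 18.5] 83.8 z [nan nan nan] rgb [138. 109.  61.]
base 788 [599.4 233.8] [88.  30.7] 76.9 z [nan nan nan] rgb [167. 168. 159.]
base 1342 [496.3 247.5] [86.5 46.8] 82.6 z [0.0097 0.0115 0.0363] rgb [158. 161. 153.]
base 873 [546.5 241. ] [85.9 25.7] 79.5 z [nan nan nan] rgb [177. 180. 170.]
base 209 [646.2 226.3] [86.3 10.2] 82.6 z [-0.0002  0.0109  0.
[... 407 characters left out ...]
0.0101 0.0547 0.0617] rgb [128. 111.  76.]
blackblk 31 [612. 186.] [ 7.9 16. ] 16.8 z [0.0187 0.0376 0.0446] rgb [22. 22. 20.]
brass 78 [601.6 234.9] [78.   7.7] 82.8 z [0.0235 0.0583 0.0618] rgb [119.  95.  53.]
brass 74 [553.  248.7] [91.1  7.7] 82.4 z [0.0503 0.0578 0.0623] rgb [127. 104.  62.]
brass 84 [502.7 245.3] [73.1  7.9] 82.7 z [0.0507 0.0579 0.0623] rgb [128. 104.  61.]
base 111 [632.  228.7] [83.4 20.4] 83.0 z [0.0097 0.0132 0.0578] rgb [142. 146. 136.]
base 276 [588.1 230.2] [42.1 87. ] 4.7 z [nan nan nan] rgb [139. 143. 133.]
base 270 [534.4 237.1] [95.  25.3] 79.8 z [nan nan nan] rgb [145. 149. 137.]
base 468 [491.8 249.7] [86.  48.7] 81.8 z [nan nan nan] rgb [139. 140. 126.]
```

```bash
python3 - <<'E'
from h import *
yaw=np.radians(-7.5); A=np.array([[np.cos(yaw),np.sin(yaw)],[-np.sin(yaw),np.cos(yaw)]])
c0=np.array([.563,.243])
for f,(r0,r1,c_0,c1) in {'w1':(115,230,250,400),'top':(135,228,95,190)}.items():
    D=np.load(f+'.npz'); im=D['im'][r0:r1,c_0:c1].astype(int).reshape(-1,3);P=D['W'][r0:r1,c_0:c1].reshape(-1,3)
    k=~np.isnan(P[:,0]); P=P[k]; im=im[k]; q=(P[:,:2]-c0)@A.T*1000; z=P[:,2]*1000; g=im.sum(1); rb=im[:,0]-im[:,2]
    print(f)
    b=(z>8)&(z<16)&(g>380)
    print(' base v by u:',[(u,np.percentile(q[b&(abs(q[:,0]-u)<6),1],[2,98]).round(1).tolist()) for u in(-75,-30,25,80) if (b&(abs(q[:,0]-u)<6)).sum()>20])
    bb=b&(abs(q[:,1])<35); print(' base u',np.percentile(q[bb,0],[.5,99.5]).round(1))
    for lo,hi in((50,64),(85,105)):
        m=(z>lo)&(z<hi)&(abs(q[:,1])<35); h,_=np.histogram(q[m,0],np.arange(-90,90,2)); print(' u hist',lo,[(int(-90+2*i),int(n)) for i,n in enumerate(h) if n>2])
    m=(z>85)&(z<105); print(' grid v',np.percentile(q[m,1],[1,99]).round(1))
    m=(z>45)&(z<62)&(g>(480 if f=='w1' else 400))&(abs(q[:,1])>40)&(q[:,0]<-20); 
    for s in(-1,1):
        n=m&(np.sign(q[:,1])==s); print(' white',s,n.sum(),np.percentile(q[n],[5,50,95],axis=0).round(1).tolist(),np.median(z[n]).round(1))
    m=(z>45)&(z<62)&(g<130)&(q[:,0]>30)&(abs(q[:,1])>40)
    for s in(-1,1):
        n=m&(np.sign(q[:,1])==s)
        if n.sum(): print(' black',s,n.sum(),np.percentile(q[n],[5,50,95],axis=0).round(1).tolist(),np.median(z[n]).round(1))
    m=(z>50)&(z<65)&(rb>40); 
    for u in(-60,-10,40):
        n=m&(abs(q[:,0]-u)<14)
        if n.sum()>5: print(' brass',u,n.sum(),np.percentile(q[n],[3,50,97],axis=0).round(1).tolist(), 'slope deg',np.degrees(np.polyfit(q[n,1],q[n,0],1)[0]).round(2))
E
```

```text
w1
 base v by u: [(-75, [-41.4, 37.3]), (-30, [-41.2, 37.5]), (25, [-41.3, 37.2]), (80, [-42.6, 37.4])]
 base u [-91.2  83.7]
 u hist 50 [(-62, 103), (-60, 49), (-58, 80), (-56, 30), (-44, 3), (-42, 78), (-40, 74), (-38, 77), (-36, 9), (-14, 26), (-12, 81), (-10, 55), (-8, 52), (-6, 21), (-2, 85), (12, 25), (14, 12), (36, 26), (38, 87), (40, 38), (42, 35), (44, 17), (56, 9), (58, 120), (60, 85), (62, 66), (64, 10)]
 u hist 85 [(-2, 137), (0, 91), (2, 94), (4, 67)]
 grid v [-54.1  53.7]
 white -1 3 [[-40.0, -42.2], [-37.5, -42.2], [-36.2, -42.1]] 54.3Traceback (most recent call last):
  File "<stdin>", line 16, in <module>
    return _quantile_unchecked(
        a, q, axis, out, overwrite_input, method, keepdims, weights)
    return _ureduce(a,
                    func=_quantile_ureduce_func,
    ...<5 lines>...
                    overwrite_input=overwrite_input,
                    method=method)
    r = func(a, **kwargs)
    result = _quantile(arr,
                       quantiles=q,
    ...<2 lines>...
                       out=out,
                       weights=wgt)
    slices_having_nans = np.isnan(arr[-1, ...])
                                  ~~~^^^^^^^^^
IndexError: index -1 is out of bounds for axis 0 with size 0
```

```bash
python3 - <<'E'
from h import *
yaw=np.radians(-7.5); A=np.array([[np.cos(yaw),np.sin(yaw)],[-np.sin(yaw),np.cos(yaw)]])
c0=np.array([.563,.243])
for f,(r0,r1,c_0,c1) in {'w1':(115,230,250,400),'top':(135,228,95,190),'scene':(195,275,410,490)}.items():
    D=np.load(f+'.npz'); im=D['im'][r0:r1,c_0:c1].astype(int).reshape(-1,3);P=D['W'][r0:r1,c_0:c1].reshape(-1,3)
    k=~np.isnan(P[:,0]); P=P[k]; im=im[k]; q=(P[:,:2]-c0)@A.T*1000; z=P[:,2]*1000; g=im.sum(1)
    print(f)
    b=(z>8)&(z<16)&(g>330); bb=b&(abs(q[:,1])<30)
    if f!='scene': print(' base u',np.percentile(q[bb,0],[.5,99.5]).round(1),'v',np.percentile(q[b&(abs(q[:,0])<90),1],[2,98]).round(1))
    m=(z>53)&(z<64)&(abs(q[:,1])<30); h,_=np.histogram(q[m,0],np.arange(-90,90,2)); print(' u hist',[(int(-90+2*i),int(n)) for i,n in enumerate(h) if n>2])
    m=(z>88)&(z<103); print(' grid v',np.percentile(q[m,1],[1,99]).round(1),'u',np.percentile(q[m,0],[2,50,98]).round(1),'slope deg',np.degrees(np.polyfit(q[m,1],q[m,0],1)[0]).round(2))
    for lo,hi in((-46,-30),(54,70)):
        m=(z>50)&(z<64)&(q[:,0]>lo)&(q[:,0]<hi); print(' div',m.sum(),np.percentile(q[m,1],[1,99]).round(1),np.percentile(q[m,0],[3,50,97]).round(1),np.median(z[m]).round(1),'slope',np.degrees(np.polyfit(q[m,1],q[m,0],1)[0]).round(2))
E
```

```text
w1
 base u [-91.2  83.8] v [-42.6  38.7]
 u hist [(-62, 88), (-60, 42), (-58, 47), (-42, 23), (-40, 67), (-38, 63), (-36, 9), (-14, 26), (-12, 65), (-10, 48), (-8, 36), (-2, 55), (12, 21), (14, 9), (36, 24), (38, 74), (40, 32), (42, 25), (58, 46), (60, 73), (62, 56), (64, 9)]
 grid v [-54.2  53.7] u [-1.7  1.5  5.4] slope deg 0.13
 div 280 [-42.   37.6] [-41.8 -39.  -36. ] 54.8 slope 0.12
 div 327 [-41.8  36.5] [58.  60.3 64. ] 54.7 slope 0.23
top
 base u [-93.5  82.1] v [-42.8  38.3]
 u hist [(-66, 4), (-64, 20), (-62, 16), (-60, 14), (-44, 14), (-42, 21), (-40, 18), (-38, 3), (-16, 6), (-14, 20), (-12, 13), (-10, 11), (-8, 3), (-4, 16), (8, 3), (10, 19), (12, 4), (34, 5), (36, 17), (38, 14), (40, 12), (56, 14), (58, 19), (60, 16), (62, 6)]
 grid v [-55.2  54.8] u [-3.6 -0.1  3.9] slope deg 0.13
 div 91 [-42.3  36.1] [-44.6 -41.3 -37.8] 55.5 slope 0.34
 div 93 [-42.   37.4] [54.7 59.  62.5] 55.5 slope 0.2
scene
 u hist [(-66, 6), (-64, 6), (-62, 27), (-60, 19), (-58, 7), (0, 13), (2, 46), (4, 20), (6, 13), (8, 12), (10, 16), (12, 15), (34, 6), (36, 22), (38, 29), (40, 25), (42, 16), (44, 9), (58, 7), (60, 15), (62, 23)]
 grid v [-57.8  50.8] u [-3.2  3.4  6.7] slope deg 0.75
 div 3 [-45.4 -43.8] [-42.  -38.3 -37.6] 51.5 slope -5.31
 div 91 [-43.4  34.9] [57.6 61.4 63.9] 54.2 slope 1.02
```

>>> send_rows(offset=[[0,-1,0],[0,-1,0],[0,-1,0],[0,-1,0],[0,-1,0],[0,-1,0],[0,-1,0],[0,-1,0]], rotation=[[0,0,-0.017],[0,0,-0.017],[0,0,-0.017],[0,0,-0.017],[0,0,-0.017],[0,0,-0.017],[0,0,-0.017],[0,0,-0.017]], hand=[0.6,0.6,0.6,0.6,0.6,0.6,0.6,0.6])

```text
time_s: 2.25
ee_pos: [0.4948, -0.1573, 0.3019]
ee_rot: [-2.467, -1.944, -0.0]
wrist_force: [1.4, 0.7, -0.4]
width: 0.6
finger_force: 0.0
```

>>> send_rows(offset=[[0,-0.225,0],[0,-0.225,0],[0,-0.225,0],[0,-0.225,0],[0,-0.225,0],[0,-0.225,0]], rotation=[[0,0,0],[0,0,0],[0,0,0],[0,0,0],[0,0,0],[0,0,0]], hand=[0.6,0.6,0.6,0.6,0.6,0.6])

```text
time_s: 2.85
ee_pos: [0.4954, -0.2452, 0.302]
ee_rot: [-2.468, -1.943, -0.0]
wrist_force: [0.6, 1.1, -0.3]
width: 0.602
finger_force: 0.0
```

```bash
python3 - <<'E'
from h import *
s=arm.sense(); print(s['time_s'],s['ee_pos'].round(4),s['ee_rot'].round(4))
im,d,W=cloud('wrist'); np.savez('w2.npz',im=im,W=W); save(im,'w2.png')
E
```

```text
2.85 [ 0.4954 -0.2452  0.302 ] [-2.4676e+00 -1.9435e+00 -3.0000e-04]
```

View pics/w2.png

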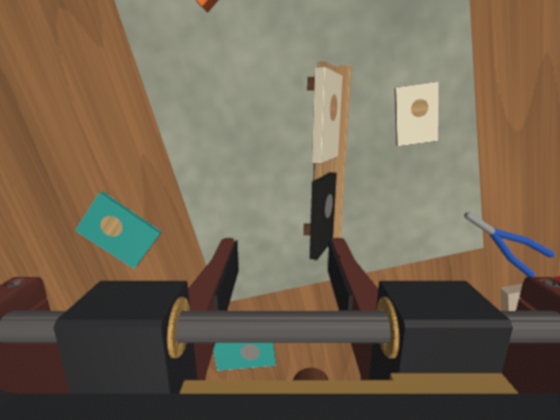

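The wrist view shows the white board at (327,115) and the black at (322,215), both leaning on the rest.

```bash
python3 - <<'E'
from h import *
yaw=np.radians(-13.8); A=np.array([[np.cos(yaw),np.sin(yaw)],[-np.sin(yaw),np.cos(yaw)]]); t=np.radians(25)
for f,boxes in {'w2':dict(white=(60,170,305,345),black=(165,265,305,340)),'top':dict(white=(155,190,280,335),black=(170,200,333,388)),'scene':dict(white=(222,272,243,302),black=(218,264,185,241))}.items():
  D=np.load(f+'.npz')
  for nm,(r0,r1,c0,c1) in boxes.items():
    im=D['im'][r0:r1,c0:c1].astype(int).reshape(-1,3);P=D['W'][r0:r1,c0:c1].reshape(-1,3)
    k=~np.isnan(P[:,0]); P=P[k]; im=im[k]; g=im.sum(1); col=(g>360)&(im[:,0]-im[:,2]<70) if nm=='white' else (g<150)
    m=col&(P[:,2]>.055)&(P[:,2]<.1); P=P[m]
    q=np.c_[P[:,:2]@A.T,P[:,2]]  # rest-aligned
    # board axes in rest-aligned frame
    X=q@[np.cos(t),0,np.sin(t)]; Z=q@[-np.sin(t),0,np.cos(t)]; Y=q[:,1]
    zt=np.percentile(Z,98); face=Z<zt-.006
    h,e=np.histogram(X[face],np.arange(X.min(),X.max(),.001)); xf=e[h.argmax()]+.0005; xs=np.median(X[face][abs(X[face]-xf)<.003])
    ff=face&(abs(X-xs)<.003); sl=np.degrees(np.polyfit(Y[ff],X[ff],1)[0]); sz=np.degrees(np.polyfit(Z[ff],X[ff],1)[0])
    y=np.percentile(Y,[.7,99.3]); cX=xs-.006; cZ=zt-.04
    c=np.array([cX*np.cos(t)-cZ*np.sin(t),y.mean(),cX*np.sin(t)+cZ*np.cos(t)]); 
    print(f,nm,m.sum(),'Yext',y.round(4),'X',xs.round(4),'Ztop',zt.round(4),'slopes',sl.round(2),sz.round(2),'centre world',np.r_[A.T@c[:2],c[2]].round(4))
E
```

```text
w2 white 1675 Yext [-0.0956  0.0125] X 0.5703 Ztop -0.1675 slopes 0.04 -0.17 centre world [ 0.5719 -0.1833  0.0504]
w2 black 1099 Yext [-0.2263 -0.1205] X 0.5702 Ztop -0.1675 slopes -0.08 -0.08 centre world [ 0.5403 -0.3113  0.0504]
top white 331 Yext [-0.0931  0.0132] X 0.5687 Ztop -0.1636 slopes -0.08 -0.44 centre world [ 0.5693 -0.181   0.0533]
top black 359 Yext [-0.2259 -0.1185] X 0.569 Ztop -0.1639 slopes -0.24 -0.25 centre world [ 0.5381 -0.3095  0.0531]
scene white 818 Yext [-0.0957  0.0128] X 0.569 Ztop -0.1679 slopes -0.05 -0.38 centre world [ 0.571  -0.1829  0.0495]
scene black 713 Yext [-0.2289 -0.1224] X 0.5689 Ztop -0.1682 slopes -0.28 -0.37 centre world [ 0.539  -0.3133  0.0492]
```

```bash
cat >> h.py <<'E'
def go(p,yaw,tilt):
    "target TCP p, board-frame yaw/tilt deg -> shares relative to measured pose"
    B=R.from_euler('ZY',[yaw,-tilt],degrees=True).as_matrix()  # board axes
    T=np.c_[np.cross(B[:,0],-B[:,2]),B[:,0],-B[:,2]]
    s=arm.sense(); M=R.from_rotvec(s['ee_rot'])
    rv=(R.from_matrix(T)*M.inv()).as_rotvec()
    print('t',s['time_s'].round(2),'off',((np.array(p)-s['ee_pos'])/.4).round(4),'rot',(rv/2/np.pi).round(4),'F',s['wrist_force'].round(2),'w',s['width'].round(3))
zb=lambda yaw,tilt:R.from_euler('ZY',[yaw,-tilt],degrees=True).as_matrix()[:,2]
E
python3 - <<'E'
from h import *
c=np.array([.571,-.183,.0502]); z=zb(-13.8,25)
go(c+z*.0905,-13.8,25); print(c+z*.0105, z*.08/.4)
E
```

```text
Traceback (most recent call last):
  File "h.py", line 19, in go
    print('t',s['time_s'].round(2),'off',((np.array(p)-s['ee_pos'])/.4).round(4),'rot',(rv/2/np.pi).round(4),'F',s['wrist_force'].round(2),'w',s['width'].round(3))
              ^^^^^^^^^^^^^^^^^
AttributeError: 'float' object has no attribute 'round'
```

```bash
sed -i "s/s\['time_s'\].round(2)/s['time_s']/; s/s\['width'\].round(3)/s['width']/" h.py
python3 - <<'E'
from h import *
c=np.array([.571,-.183,.0502]); z=zb(-13.8,25)
go(c+z*.0905,-13.8,25); print(c+z*.0105, z*.08/.4)
E
```

```text
t 2.9 off [ 0.096   0.1789 -0.4245] rot [-0.0165 -0.0675 -0.0007] F [-0.03  0.3   0.77] w 0.6014142834700966
[ 0.5666906  -0.18194151  0.05971623] [-0.08208382  0.02016172  0.18126156]
```

>>> send_rows(offset=[[0.096,0.179,-0.424],[0.096,0.179,-0.424],[0.096,0.179,-0.424],[0.096,0.179,-0.424],[0.096,0.179,-0.424],[0.096,0.179,-0.424],[0.096,0.179,-0.424],[0.096,0.179,-0.424],[0.096,0.179,-0.424]], rotation=[[-0.0165,-0.0675,-0.0007],[-0.0165,-0.0675,-0.0007],[-0.0165,-0.0675,-0.0007],[-0.0165,-0.0675,-0.0007],[-0.0165,-0.0675,-0.0007],[-0.0165,-0.0675,-0.0007],[-0.0165,-0.0675,-0.0007],[-0.0165,-0.0675,-0.0007],[-0.0165,-0.0675,-0.0007]], hand=[0.4,0.4,0.4,0.4,0.4,0.4,0.4,0.4,0.4])

```text
time_s: 3.8
ee_pos: [0.5359, -0.1772, 0.1347]
ee_rot: [2.181, 1.706, 0.381]
wrist_force: [0.5, 0.3, -0.0]
width: 0.402
finger_force: 0.0
```

```bash
python3 - <<'E'
from h import *
c=np.array([.571,-.183,.0502]); z=zb(-13.8,25)
go(c+z*.0905,-13.8,25); go(c+z*.0105,-13.8,25)
E
```

```text
t 3.8 off [-0.0051  0.0083 -0.0063] rot [0.0003 0.0007 0.0004] F [ 0.48  0.29 -0.  ] w 0.40182076555974844
t 3.8 off [ 0.0769 -0.0119 -0.1875] rot [0.0003 0.0007 0.0004] F [ 0.48  0.29 -0.  ] w 0.40182076555974844
```

>>> send_rows(offset=[[-0.005,0.008,-0.006],[0.02,0.002,-0.06],[0.05,-0.005,-0.13],[0.077,-0.012,-0.187],[0.077,-0.012,-0.187],[0.077,-0.012,-0.187]], rotation=[[0.0003,0.0007,0.0004],[0.0003,0.0007,0.0004],[0.0003,0.0007,0.0004],[0.0003,0.0007,0.0004],[0.0003,0.0007,0.0004],[0.0003,0.0007,0.0004]], hand=[0.4,0.4,0.4,0.4,0.4,0.4])

```text
time_s: 4.4
ee_pos: [0.5644, -0.1804, 0.0576]
ee_rot: [2.188, 1.714, 0.377]
wrist_force: [-0.1, -1.4, 0.3]
width: 0.399
finger_force: 0.0
```

```bash
python3 - <<'E'
from h import *
c=np.array([.571,-.183,.0502]); z=zb(-13.8,25)
go(c+z*.0105,-13.8,25)
im,d,W=cloud('wrist'); save(im,'w3.png'); np.savez('w3.npz',im=im,W=W)
E
```

```text
t 4.4 off [ 0.0058 -0.0039  0.0053] rot [-0.0005 -0.0008  0.    ] F [-0.14 -1.36  0.26] w 0.3992762738981975
```

View pics/w3.png

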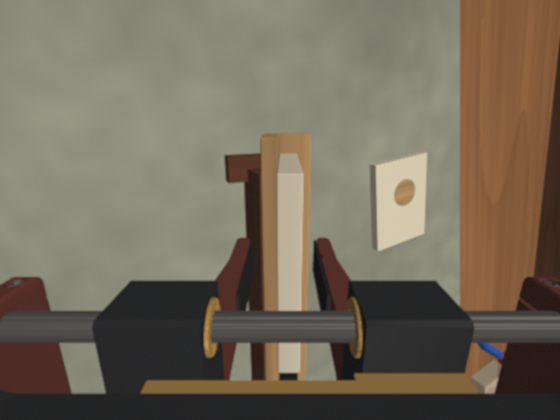

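White board's top edge (277–302, row 250) lies between the fingers, parallel, slightly to the right; correcting by 2 mm and closing.

>>> send_rows(offset=[[0.006,-0.003,0.005],[0.006,-0.003,0.005],[0.006,-0.003,0.005],[0.006,-0.003,0.005],[0.006,-0.003,0.005],[0.006,-0.003,0.005],[0.006,-0.003,0.005]], rotation=[[-0.0005,-0.0008,0],[-0.0005,-0.0008,0],[-0.0005,-0.0008,0],[-0.0005,-0.0008,0],[-0.0005,-0.0008,0],[-0.0005,-0.0008,0],[-0.0005,-0.0008,0]], hand=[0.4,0.4,0,0,0,0,0])

```text
time_s: 5.15
ee_pos: [0.567, -0.1817, 0.0597]
ee_rot: [2.181, 1.711, 0.38]
wrist_force: [-3.0, 0.8, 4.8]
width: 0.137
finger_force: 30.0
```

```bash
python3 - <<'E'
from h import *
c=np.array([.571,-.183,.0502]); z=zb(-13.8,25)
go(c+z*.0105,-13.8,25); print(arm.sense()['finger_force'])
E
```

```text
t 5.15 off [-0.0006 -0.0007 -0.    ] rot [ 0.0001  0.0002 -0.    ] F [-3.02  0.81  4.77] w 0.13716757356660467
30.000097453594208
```

>>> send_rows(offset=[[-0.01,0.0025,0.022],[-0.03,0.007,0.067],[-0.082,0.02,0.181],[-0.082,0.02,0.3],[-0.1,0.14,0.38],[-0.12,0.26,0.38],[-0.13,0.38,0.38],[-0.13,0.5,0.38],[-0.13,0.62,0.38],[-0.13,0.74,0.38]], rotation=[[0,0,0],[0,0,0],[0,0,0],[0,0,0],[0,0.02,0],[0,0.04,0],[0.0145,0.0675,0],[0.0145,0.0675,0],[0.0145,0.0675,0],[0.0145,0.0675,0]], hand=[0,0,0,0,0,0,0,0,0,0])

```text
time_s: 6.15
ee_pos: [0.5146, 0.1103, 0.2117]
ee_rot: [2.462, 1.933, -0.014]
wrist_force: [0.4, -0.3, -1.8]
width: 0.134
finger_force: 30.0
```

```bash
cat >> h.py <<'E'
ry=-7.65
def slot(u,v=-.0022,z=0.):
    r=R.from_euler('Z',ry,degrees=True).as_matrix(); return np.array([.563,.243,0])+r@[u,v,z]
E
python3 - <<'E'
from h import *
go(slot(-.0495,z=.15),ry,0); print(arm.sense()['finger_force'])
E
```

```text
t 6.15 off [-0.0024  0.3429 -0.1542] rot [0.0023 0.0002 0.0169] F [ 0.38 -0.29 -1.8 ] w 0.13367169105272697
29.99854803085327
```

>>> send_rows(offset=[[-0.002,0.12,0],[-0.002,0.24,0],[-0.002,0.342,-0.05],[-0.002,0.342,-0.154],[-0.002,0.342,-0.154],[-0.002,0.342,-0.154],[-0.002,0.342,-0.154]], rotation=[[0.0023,0.0002,0.0169],[0.0023,0.0002,0.0169],[0.0023,0.0002,0.0169],[0.0023,0.0002,0.0169],[0.0023,0.0002,0.0169],[0.0023,0.0002,0.0169],[0.0023,0.0002,0.0169]], hand=[0,0,0,0,0,0,0])

```text
time_s: 6.85
ee_pos: [0.5151, 0.2451, 0.1516]
ee_rot: [2.364, 2.069, 0.004]
wrist_force: [-0.3, -0.3, -0.6]
width: 0.137
finger_force: 30.0
```

```bash
python3 - <<'E'
from h import *
go(slot(-.0495,z=.15),ry,0); print(arm.sense()['finger_force'])
E
```

```text
t 6.85 off [-0.0035  0.0058 -0.0039] rot [-0.0002  0.0003 -0.0001] F [-0.33 -0.26 -0.58] w 0.1374678945869122
29.9997541308403
```

>>> send_rows(offset=[[-0.0035,0.006,-0.004],[-0.0035,0.006,-0.004],[-0.0035,0.006,-0.004]], rotation=[[-0.0002,0.0003,-0.0001],[-0.0002,0.0003,-0.0001],[-0.0002,0.0003,-0.0001]], hand=[0,0,0])

```text
time_s: 7.15
ee_pos: [0.5133, 0.2479, 0.1492]
ee_rot: [-2.364, -2.068, 0.0]
wrist_force: [0.1, -0.2, -1.7]
width: 0.134
finger_force: 30.0
```

```bash
python3 - <<'E'
from h import *
go(slot(-.0495,z=.15),ry,0)
im,d,W=cloud('wrist'); np.savez('w4.npz',im=im,W=W)
it,d,T=cloud('scene'); np.savez('s4.npz',im=it,W=T)
save(np.hstack([im[:,100:500],cv2.resize(it[150:290,380:520],(400,420),interpolation=cv2.INTER_CUBIC)]),'w4.png')
E
```

```text
t 7.15 off [ 0.001  -0.0013  0.002 ] rot [-0.0001 -0.0001 -0.0001] F [ 0.15 -0.23 -1.71] w 0.13355542093563696
```

View pics/w4.png

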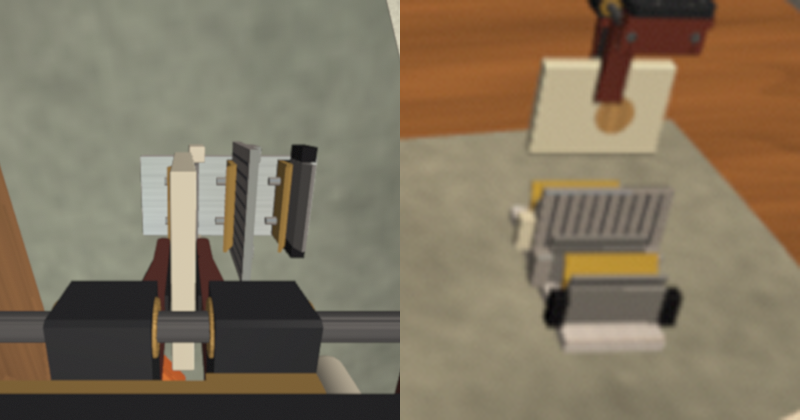

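The left half shows the white board held over the white slot (end block at (197,153)); the right half shows it level above the rack. Now relative measurement within the same images.

```bash
cat > rel.py <<'E'
from h import *
import sys
yaw=np.radians(ry); A=np.array([[np.cos(yaw),np.sin(yaw)],[-np.sin(yaw),np.cos(yaw)]])
def rel(f,black=False,zlo=.11,zhi=.18):
    D=np.load(f+'.npz'); im=D['im'].astype(int).reshape(-1,3);P=D['W'].reshape(-1,3)
    k=~np.isnan(P[:,0]); P=P[k]; im=im[k]; q=(P[:,:2]-[.563,.243])@A.T*1000; z=P[:,2]*1000; g=im.sum(1)
    near=(abs(q[:,0])<95)&(abs(q[:,1])<75)
    col=(g<150) if black else (g>330)&(im[:,0]-im[:,2]<80)&(im[:,0]-im[:,2]>8)
    m=near&col&(z>zlo*1000)&(z<zhi*1000)
    h,e=np.histogram(q[m,0],np.arange(-90,90,1)); print(f,'board n',m.sum(),'u hist',[(int(a),int(b)) for a,b in zip(e,h) if b>m.sum()*.02],'v',np.percentile(q[m,1],[1,99]).round(1),'z',np.percentile(z[m],[1,99]).round(1))
    if m.sum()>50: print('  slope deg',np.degrees(np.polyfit(q[m,1],q[m,0],1)[0]).round(2))
    m=near&(z>53)&(z<64)&(abs(q[:,1])<30); h,e=np.histogram(q[m,0],np.arange(-90,90,1)); print('  tops',[(int(a),int(b)) for a,b in zip(e,h) if b>4])
    m=near&(z>8)&(z<16)&(g>330); print('  base u',np.percentile(q[m&(abs(q[:,1])<30),0],[.5,99.5]).round(1),'v',np.percentile(q[m&(abs(q[:,0])<88),1],[2,98]).round(1))
    m=near&(z>88)&(z<100)&(abs(q[:,0])<15);
    if m.sum(): print('  grid v',np.percentile(q[m,1],[1,99]).round(1),'u',np.percentile(q[m,0],[2,98]).round(1))
for a in sys.argv[1:]:
    rel(*[eval(x) if i else x for i,x in enumerate(a.split(','))])
E
python3 rel.py w4 s4
```

```text
w4 board n 4476 u hist [(-55, 357), (-54, 376), (-53, 368), (-52, 393), (-51, 363), (-50, 369), (-49, 368), (-48, 381), (-47, 394), (-46, 364), (-45, 365), (-44, 352)] v [-55.   53.2] z [124.9 178.7]
  slope deg -0.04
  tops [(-63, 53), (-62, 68), (-61, 56), (-38, 40), (-37, 68), (-36, 15), (-13, 62), (-12, 77), (-11, 86), (-10, 49), (-9, 49), (-8, 53), (-7, 7), (-2, 150), (37, 66), (38, 93), (39, 81), (40, 21), (41, 21), (42, 21), (58, 18), (59, 97), (60, 94), (61, 65), (62, 59), (63, 59), (64, 15)]
  base u [-91.4  83.3] v [-42.9  38.7]
  grid v [-48.9  54. ] u [-1.8  5.3]
s4 board n 971 u hist [(-49, 23), (-48, 54), (-47, 117), (-46, 250), (-45, 193), (-44, 172), (-43, 64), (-42, 22)] v [-58.3  50.3] z [110.7 178.2]
  slope deg 0.08
  tops [(-64, 6), (-63, 6), (-62, 11), (-61, 11), (-60, 12), (-58, 6), (1, 8), (2, 26), (3, 20), (4, 18), (5, 6), (8, 7), (9, 9), (10, 6), (11, 13), (12, 5), (36, 12), (37, 10), (38, 13), (39, 13), (40, 19), (41, 11), (42, 8), (59, 8), (60, 9), (61, 7), (62, 12)]
  base u [62.2 84.7] v [-55.7  35.2]
  grid v [-57.2  50.3] u [-3.4  6.7]
```

>>> send_rows(offset=[[0.001,-0.003,-0.02],[0.001,-0.003,-0.045],[0.001,-0.003,-0.07],[0.001,-0.003,-0.0925],[0.001,-0.003,-0.0925],[0.001,-0.003,-0.0925]], rotation=[[0,0,0],[0,0,0],[0,0,0],[0,0,0],[0,0,0],[0,0,0]], hand=[0,0,0,0,0,0])

```text
time_s: 7.85
ee_pos: [0.5128, 0.2469, 0.1108]
ee_rot: [-2.362, -2.069, 0.004]
wrist_force: [0.5, 0.3, -2.2]
width: 0.138
finger_force: 30.0
```

```bash
python3 - <<'E'
from h import *
go(slot(-.0492,v=-.0032,z=.112),ry,0)
E
```

```text
t 7.85 off [ 0.0026 -0.0014  0.0031] rot [ 0.0001 -0.0005 -0.0002] F [ 0.49  0.29 -2.16] w 0.13845368165844998
```

>>> send_rows(offset=[[0.0025,-0.0015,0],[0.0025,-0.0015,-0.01],[0.0025,-0.0015,-0.02],[0.0025,-0.0015,-0.03],[0.0025,-0.0015,-0.04],[0.0025,-0.0015,-0.05],[0.0025,-0.0015,-0.055],[0.0025,-0.0015,-0.055]], rotation=[[0,-0.0005,0],[0,-0.0005,0],[0,-0.0005,0],[0,-0.0005,0],[0,-0.0005,0],[0,-0.0005,0],[0,-0.0005,0],[0,-0.0005,0]], hand=[0,0,0,0,0,0,0,0])

```text
time_s: 8.65
ee_pos: [0.5124, 0.2465, 0.089]
ee_rot: [-2.363, -2.068, 0.002]
wrist_force: [-4.8, 2.4, 3.4]
width: 0.136
finger_force: 30.0
```

```bash
python3 - <<'E'
from h import *
go(slot(-.0492,v=-.0032,z=.0655),ry,0)
E
```

```text
t 8.65 off [ 0.0035 -0.0004 -0.0589] rot [-0.     -0.0003 -0.0001] F [-4.83  2.4   3.38] w 0.13559049043849145
```

>>> send_rows(offset=[[-0.003,0,0],[-0.003,0,0],[-0.003,0,0]], rotation=[[0,0,0],[0,0,0],[0,0,0]], hand=[0,0,0])

```text
time_s: 8.95
ee_pos: [0.5123, 0.2465, 0.0891]
ee_rot: [-2.364, -2.069, -0.0]
wrist_force: [-3.9, 1.7, -0.7]
width: 0.134
finger_force: 30.0
```

>>> send_rows(offset=[[-0.004,0,0],[-0.004,0,0],[-0.004,0,0]], rotation=[[0,0,0],[0,0,0],[0,0,0]], hand=[0,0,0])

```text
time_s: 9.25
ee_pos: [0.512, 0.2465, 0.0892]
ee_rot: [2.362, 2.069, 0.003]
wrist_force: [0.8, 1.2, -5.3]
width: 0.141
finger_force: 30.0
```

```bash
python3 - <<'E'
from h import *
s=arm.sense();print(s['wrist_force'].round(2),s['torque'].round(3))
im,d,W=cloud('wrist'); np.savez('w5.npz',im=im,W=W)
it,d,T=cloud('scene'); np.savez('s5.npz',im=it,W=T)
save(np.hstack([im[:,100:500],cv2.resize(it[150:290,380:520],(400,420),interpolation=cv2.INTER_CUBIC)]),'w5.png')
E
python3 rel.py w5,False,.08,.12 s5,False,.08,.12
```

```text
[ 0.77  1.21 -5.31] [ 0.235 -0.077 -0.038]
w5 board n 5182 u hist [(-56, 346), (-55, 358), (-54, 359), (-53, 391), (-52, 355), (-51, 356), (-50, 353), (-49, 373), (-48, 366), (-47, 364), (-46, 365), (-45, 346), (-1, 158), (0, 135), (1, 126), (2, 126), (3, 112)] v [-56.7  52.5] z [ 88.2 118.9]
  slope deg 4.72
  tops [(-67, 61), (-66, 73), (-65, 72), (-64, 82), (-63, 81), (-62, 75), (-61, 12), (-41, 51), (-40, 82), (-39, 70), (-38, 71), (-37, 71), (-36, 21), (-13, 98), (-12, 127), (-11, 129), (-10, 78), (-9, 63), (-8, 68), (-7, 22), (-2, 328), (37, 98), (38, 149), (39, 132), (40, 25), (41, 10), (42, 8), (58, 31), (59, 180), (60, 180), (61, 86), (62, 88), (63, 93), (64, 26)]
  base u [-91.3  44.2] v [-42.1  38.9]
  grid v [-16.2  54.3] u [-1.8  5.3]
s5 board n 727 u hist [(-49, 32), (-48, 57), (-47, 100), (-46, 120), (-45, 92), (-44, 43), (-43, 19), (1, 15), (2, 22), (3, 35), (4, 35), (5, 30)] v [-59.3  49.7] z [ 80.9 118.9]
  slope deg 2.26
  tops [(1, 11), (2, 18), (3, 16), (4, 22), (5, 10), (9, 5), (10, 9), (11, 11), (12, 7), (13, 5), (36, 7), (37, 14), (38, 20), (39, 10), (40, 21), (41, 8), (42, 6), (59, 8), (60, 5), (61, 10), (62, 16)]
  base u [61.  84.9] v [-56.3  35. ]
  grid v [-58.1  51.1] u [-2.5  7.2]
```

View pics/w5.png

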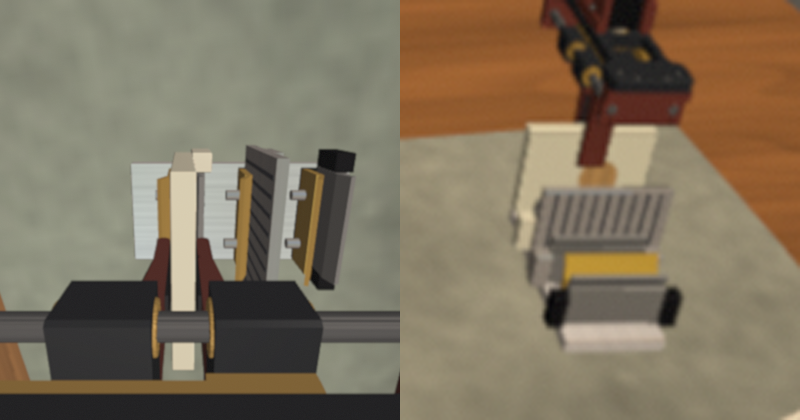

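Board is inside the mouth (white end block at (203,160) beside it), upright, and the cheek is pushed back; continuing down.

>>> send_rows(offset=[[0,0,-0.006],[0,0,-0.012],[0,0,-0.018],[0,0,-0.024],[0,0,-0.03],[0,0,-0.035],[0,0,-0.035]], rotation=[[0,0,0],[0,0,0],[0,0,0],[0,0,0],[0,0,0],[0,0,0],[0,0,0]], hand=[0,0,0,0,0,0,0])

```text
time_s: 10.05
ee_pos: [0.5119, 0.2464, 0.075]
ee_rot: [2.362, 2.069, 0.003]
wrist_force: [2.6, -0.1, -2.2]
width: 0.138
finger_force: 30.0
```

```bash
python3 - <<'E'
from h import *
go(slot(-.0492,v=-.0032,z=.0655),ry,0); s=arm.sense();print(s['ee_pos'],s['torque'].round(3))
E
```

```text
t 10.05 off [ 0.0048 -0.     -0.0238] rot [-0.      0.0003 -0.0002] F [ 2.64 -0.15 -2.17] w 0.13787459958738227
[0.51188025 0.24638041 0.07502148] [-0.078 -0.585 -0.007]
```

>>> send_rows(offset=[[0.001,0,-0.003],[0.002,0,-0.006],[0.0025,0,-0.009],[0.0025,0,-0.012],[0.0025,0,-0.015],[0.0025,0,-0.015]], rotation=[[0,0,0],[0,0,0],[0,0,0],[0,0,0],[0,0,0],[0,0,0]], hand=[0,0,0,0,0,0])

```text
time_s: 10.65
ee_pos: [0.5121, 0.2464, 0.0691]
ee_rot: [2.363, 2.069, 0.001]
wrist_force: [2.0, -0.2, 1.1]
width: 0.135
finger_force: 30.0
```

>>> send_rows(offset=[[0,0,-0.0015],[0,0,-0.003],[0,0,-0.0045],[0,0,-0.0045]], rotation=[[0,0,0],[0,0,0],[0,0,0],[0,0,0]], hand=[0,0,0,0])

```text
time_s: 11.05
ee_pos: [0.5121, 0.2464, 0.0674]
ee_rot: [2.363, 2.069, 0.001]
wrist_force: [0.6, 0.4, 1.6]
width: 0.131
finger_force: 30.0
```

>>> send_rows(offset=[[0,0,-0.001],[0,0,-0.002],[0,0,-0.003],[0,0,-0.003]], rotation=[[0,0,0],[0,0,0],[0,0,0],[0,0,0]], hand=[0,0,0,0])

```text
time_s: 11.45
ee_pos: [0.5121, 0.2464, 0.0662]
ee_rot: [2.363, 2.069, 0.001]
wrist_force: [-1.0, -0.1, 2.3]
width: 0.137
finger_force: 30.0
```

>>> send_rows(offset=[[0,0,-0.001],[0,0,-0.002],[0,0,-0.003],[0,0,-0.003]], rotation=[[0,0,0],[0,0,0],[0,0,0],[0,0,0]], hand=[0,0,0,0])

```text
time_s: 11.85
ee_pos: [0.5122, 0.2464, 0.0656]
ee_rot: [2.363, 2.069, 0.001]
wrist_force: [-3.0, -0.4, 8.8]
width: 0.134
finger_force: 30.0
```

>>> send_rows(offset=[[0,0,-0.0007],[0,0,-0.0014],[0,0,-0.0014]], rotation=[[0,0,0],[0,0,0],[0,0,0]], hand=[0,0,0])

```text
time_s: 12.15
ee_pos: [0.5122, 0.2464, 0.0656]
ee_rot: [2.363, 2.069, 0.002]
wrist_force: [-3.8, -1.2, 13.3]
width: 0.135
finger_force: 30.0
```

>>> send_rows(offset=[[0,0,-0.0006],[0,0,-0.0006],[0,0,-0.0006],[0,0,-0.0006]], rotation=[[0,0,0],[0,0,0],[0,0,0],[0,0,0]], hand=[0,0,0,0])

```text
time_s: 12.55
ee_pos: [0.5122, 0.2464, 0.0656]
ee_rot: [2.363, 2.069, 0.002]
wrist_force: [-3.4, -1.2, 15.8]
width: 0.133
finger_force: 30.0
```

>>> send_rows(offset=[[0,0,0],[0,0,0],[0,0,0],[0,0,0]], rotation=[[0,0,0],[0,0,0],[0,0,0],[0,0,0]], hand=[0,0,0,0])

```text
time_s: 12.95
ee_pos: [0.5122, 0.2464, 0.0656]
ee_rot: [2.363, 2.069, 0.002]
wrist_force: [-3.6, -1.2, 15.8]
width: 0.135
finger_force: 30.0
```

>>> send_rows(offset=[[0,0,0.003],[0,0,0.003],[0,0,0.003],[0,0,0.003],[0,0,0.003]], rotation=[[0,0,0],[0,0,0],[0,0,0],[0,0,0],[0,0,0]], hand=[0,0.3,0.3,0.3,0.3])

```text
time_s: 13.45
ee_pos: [0.5122, 0.2463, 0.0653]
ee_rot: [2.363, 2.069, 0.001]
wrist_force: [0.4, 0.1, -0.2]
width: 0.298
finger_force: 0.0
```

>>> send_rows(offset=[[0,0,0.03],[0,0,0.12],[0,0,0.24],[0,0,0.36],[0,0,0.4],[0,0,0.4],[0,0,0.4]], rotation=[[0,0,0],[0,0,0],[0,0,0],[0,0,0],[0,0,0],[0,0,0],[0,0,0]], hand=[0.3,0.3,0.3,0.3,0.4,0.4,0.4])

```text
time_s: 14.15
ee_pos: [0.5119, 0.2463, 0.2255]
ee_rot: [2.363, 2.069, 0.002]
wrist_force: [-0.4, -0.6, -0.2]
width: 0.4
finger_force: 0.0
```

```bash
python3 - <<'E'
from h import *
s=arm.sense();print(s['time_s'],s['ee_pos'],s['wrist_force'].round(2))
im,d,W=cloud('wrist'); np.savez('w6.npz',im=im,W=W)
it,d,T=cloud('scene'); np.savez('s6.npz',im=it,W=T)
save(np.hstack([im[:,100:500],cv2.resize(it[150:290,380:520],(400,420),interpolation=cv2.INTER_CUBIC)]),'w6.png')
E
python3 rel.py w6,False,.08,.12 s6,False,.08,.12
```

```text
14.15 [0.51194739 0.24626317 0.22552602] [-0.42 -0.6  -0.24]
w6 board n 1333 u hist [(-57, 53), (-56, 105), (-55, 104), (-54, 108), (-53, 98), (-52, 67), (-51, 149), (-50, 111), (-49, 107), (-48, 108), (-47, 105), (-46, 108), (-45, 47), (4, 38)] v [-57.7  50.8] z [88.8 94.6]
  slope deg -2.12
  tops [(-68, 26), (-67, 50), (-66, 52), (-65, 53), (-64, 52), (-63, 34), (-42, 5), (-41, 35), (-40, 45), (-39, 48), (-38, 49), (-37, 14), (-14, 19), (-13, 53), (-12, 49), (-11, 43), (-10, 32), (-9, 29), (-3, 76), (12, 32), (13, 12), (36, 28), (37, 49), (38, 58), (39, 30), (40, 16), (41, 24), (58, 26), (59, 57), (60, 37), (61, 38), (62, 32), (63, 18)]
  base u [-92.2  82.8] v [-42.8  37.8]
  grid v [-53.   53.2] u [-2.4  4.7]
s6 board n 487 u hist [(-54, 13), (-53, 11), (-51, 10), (-50, 15), (-49, 16), (-48, 32), (-47, 49), (-46, 44), (-45, 44), (-44, 34), (-43, 12), (0, 14), (1, 15), (2, 21), (3, 37), (4, 32), (5, 28), (6, 10)] v [-59.1  50.6] z [80.2 95.8]
  slope deg 0.37
  tops [(1, 6), (2, 21), (3, 28), (4, 13), (5, 9), (9, 9), (10, 11), (11, 5), (12, 7), (13, 10), (36, 5), (37, 14), (38, 24), (39, 8), (40, 21), (41, 18), (58, 6), (59, 5), (60, 8), (61, 12), (62, 6)]
  base u [62.  85.4] v [-56.8  34.3]
  grid v [-58.4  50.8] u [-3.2  7.5]
```

View pics/w6.png

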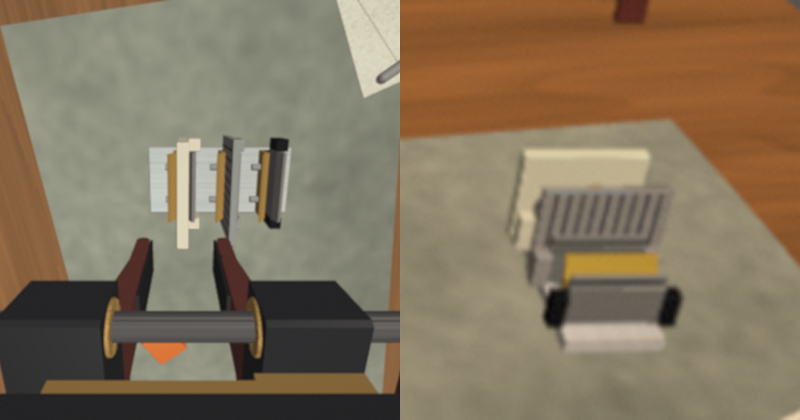

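White board is seated (top at 95 mm, centred within ~1 mm, cheek pushed 4 mm). Fetching the black board.

>>> send_rows(offset=[[0,-0.1,0.05],[0,-1,0.05],[0,-1,0.05],[0,-1,0.05],[0,-1,0.05],[0,-1,0.05],[0,-1,0.05],[0,-1,0.05],[0,-1,0.05]], rotation=[[0,0,0],[0,0,-0.017],[0,0,-0.017],[0,0,-0.017],[0,0,-0.017],[0,0,-0.017],[0,0,-0.017],[0,0,-0.017],[0,0,-0.017]], hand=[0.4,0.4,0.4,0.4,0.4,0.4,0.4,0.4,0.4])

```text
time_s: 15.15
ee_pos: [0.5115, -0.1582, 0.2437]
ee_rot: [-2.475, -1.935, 0.002]
wrist_force: [-0.4, -0.5, -0.4]
width: 0.4
finger_force: 0.0
```

```bash
python3 - <<'E'
from h import *
c=np.array([.5395,-.3115,.0502]); z=zb(-13.8,25)
go(c+z*.0905,-13.8,25)
E
```

```text
t 15.15 off [-0.0228 -0.3605 -0.2787] rot [-0.0165 -0.0676  0.0005] F [-0.4  -0.48 -0.39] w 0.39952233973838736
```

>>> send_rows(offset=[[-0.023,-0.12,0],[-0.023,-0.24,0],[-0.023,-0.36,-0.05],[-0.023,-0.36,-0.16],[-0.023,-0.36,-0.278],[-0.023,-0.36,-0.278],[-0.023,-0.36,-0.278],[-0.023,-0.36,-0.278]], rotation=[[-0.0165,-0.0676,0.0005],[-0.0165,-0.0676,0.0005],[-0.0165,-0.0676,0.0005],[-0.0165,-0.0676,0.0005],[-0.0165,-0.0676,0.0005],[-0.0165,-0.0676,0.0005],[-0.0165,-0.0676,0.0005],[-0.0165,-0.0676,0.0005]], hand=[0.4,0.4,0.4,0.4,0.4,0.4,0.4,0.4])

```text
time_s: 15.95
ee_pos: [0.5047, -0.2979, 0.1363]
ee_rot: [2.174, 1.715, 0.382]
wrist_force: [0.1, 0.2, 0.1]
width: 0.399
finger_force: 0.0
```

```bash
python3 - <<'E'
from h import *
c=np.array([.5395,-.3115,.0502]); z=zb(-13.8,25)
go(c+z*.0905,-13.8,25); go(c+z*.0105,-13.8,25)
E
```

```text
t 15.95 off [-0.0057 -0.0112 -0.0101] rot [ 0.0004  0.0006 -0.0009] F [0.1  0.23 0.11] w 0.39857825620893034
t 15.95 off [ 0.0764 -0.0314 -0.1914] rot [ 0.0004  0.0006 -0.0009] F [0.1  0.23 0.11] w 0.39857825620893034
```

>>> send_rows(offset=[[-0.006,-0.011,-0.01],[-0.006,-0.011,-0.01],[0.02,-0.017,-0.066],[0.045,-0.024,-0.12],[0.07,-0.03,-0.178],[0.076,-0.031,-0.191],[0.076,-0.031,-0.191],[0.076,-0.031,-0.191]], rotation=[[0.0004,0.0006,-0.0009],[0.0004,0.0006,-0.0009],[0.0004,0.0006,-0.0009],[0.0004,0.0006,-0.0009],[0.0004,0.0006,-0.0009],[0.0004,0.0006,-0.0009],[0.0004,0.0006,-0.0009],[0.0004,0.0006,-0.0009]], hand=[0.4,0.4,0.4,0.4,0.4,0.4,0.4,0.4])

```text
time_s: 16.75
ee_pos: [0.5338, -0.3101, 0.059]
ee_rot: [2.184, 1.711, 0.379]
wrist_force: [-0.6, 0.2, 0.0]
width: 0.404
finger_force: 0.0
```

```bash
python3 - <<'E'
from h import *
c=np.array([.5395,-.3115,.0502]); z=zb(-13.8,25)
go(c+z*.0105,-13.8,25)
E
```

```text
t 16.75 off [ 0.0035 -0.0008  0.0018] rot [-0.0001 -0.0001  0.0001] F [-0.62  0.24  0.03] w 0.403812486254708
```

>>> send_rows(offset=[[0.0035,-0.001,0.002],[0.0035,-0.001,0.002],[0.0035,-0.001,0.002],[0.0035,-0.001,0.002],[0.0035,-0.001,0.002],[0.0035,-0.001,0.002],[0.0035,-0.001,0.002]], rotation=[[0,0,0],[0,0,0],[0,0,0],[0,0,0],[0,0,0],[0,0,0],[0,0,0]], hand=[0.4,0.4,0,0,0,0,0])

```text
time_s: 17.45
ee_pos: [0.5354, -0.3109, 0.0591]
ee_rot: [2.185, 1.711, 0.379]
wrist_force: [1.4, -1.0, 3.8]
width: 0.137
finger_force: 30.0
```

>>> send_rows(offset=[[-0.01,0.0025,0.022],[-0.03,0.007,0.067],[-0.082,0.02,0.181],[-0.082,0.02,0.3],[-0.04,0.14,0.4],[0,0.26,0.42],[0.04,0.38,0.42],[0.08,0.5,0.42],[0.1,0.62,0.42],[0.12,0.74,0.42]], rotation=[[0,0,0],[0,0,0],[0,0,0],[0,0,0],[0,0.02,0],[0,0.04,0],[0.0165,0.0676,0],[0.0165,0.0676,0],[0.0165,0.0676,0],[0.0165,0.0676,0]], hand=[0,0,0,0,0,0,0,0,0,0])

```text
time_s: 18.45
ee_pos: [0.5766, -0.0479, 0.2257]
ee_rot: [-2.472, -1.935, 0.005]
wrist_force: [0.1, 1.0, -3.0]
width: 0.136
finger_force: 30.0
```

```bash
python3 - <<'E'
from h import *
go(slot(.0484,v=-.0027,z=.23),ry,0);print(arm.sense()['finger_force'])
E
```

```text
t 18.45 off [0.0849 0.7045 0.0107] rot [ 0.     -0.0007  0.0173] F [ 0.11  1.01 -3.  ] w 0.13639740845348042
29.993128180503845
```

>>> send_rows(offset=[[0.02,0.12,0.01],[0.04,0.24,0.01],[0.06,0.36,0.01],[0.08,0.48,0.01],[0.085,0.6,0.01],[0.085,0.704,0.01],[0.085,0.704,0.01],[0.085,0.704,0.01],[0.085,0.704,0.01]], rotation=[[0,-0.0007,0.0173],[0,-0.0007,0.0173],[0,-0.0007,0.0173],[0,-0.0007,0.0173],[0,-0.0007,0.0173],[0,-0.0007,0.0173],[0,-0.0007,0.0173],[0,-0.0007,0.0173],[0,-0.0007,0.0173]], hand=[0,0,0,0,0,0,0,0,0])

```text
time_s: 19.35
ee_pos: [0.6094, 0.2307, 0.2296]
ee_rot: [2.365, 2.067, -0.001]
wrist_force: [-0.2, -0.7, -1.8]
width: 0.135
finger_force: 30.0
```

```bash
python3 - <<'E'
from h import *
go(slot(.0484,v=-.0027,z=.15),ry,0)
E
```

```text
t 19.35 off [ 0.003   0.0079 -0.1991] rot [0.0001 0.     0.0001] F [-0.18 -0.73 -1.81] w 0.13460047057939817
```

>>> send_rows(offset=[[0.003,0.008,-0.02],[0.003,0.008,-0.1],[0.003,0.008,-0.199],[0.003,0.008,-0.199],[0.003,0.008,-0.199],[0.003,0.008,-0.199]], rotation=[[0,0,0],[0,0,0],[0,0,0],[0,0,0],[0,0,0],[0,0,0]], hand=[0,0,0,0,0,0])

```text
time_s: 19.95
ee_pos: [0.6127, 0.2351, 0.1525]
ee_rot: [2.364, 2.066, 0.006]
wrist_force: [0.7, 0.1, -0.4]
width: 0.135
finger_force: 30.0
```

```bash
python3 - <<'E'
from h import *
go(slot(.0484,v=-.0027,z=.15),ry,0)
im,d,W=cloud('wrist'); np.savez('w7.npz',im=im,W=W)
E
python3 rel.py w7,True,.12,.19
```

```text
t 19.95 off [-0.0053 -0.0029 -0.0062] rot [-0.0002  0.0007  0.0001] F [ 0.75  0.13 -0.35] w 0.1345142132408685
w7 board n 4382 u hist [(45, 134), (46, 338), (47, 378), (48, 387), (49, 339), (50, 359), (51, 359), (52, 364), (53, 413), (54, 384), (55, 366), (56, 333), (57, 99)] v [-54.8  52.6] z [133.6 187.9]
  slope deg 0.09
  tops [(-45, 6), (-44, 253), (-43, 39), (-41, 5), (-40, 18), (-39, 79), (-38, 81), (-37, 85), (-36, 48), (-13, 24), (-12, 62), (-11, 69), (-10, 54), (5, 85), (6, 59), (9, 20), (10, 50), (11, 71), (12, 76), (13, 79), (14, 43), (37, 28), (38, 68), (39, 71), (40, 50), (63, 11), (64, 51)]
  base u [-34.5  84.4] v [-42.3  38.3]
  grid v [-50.   54.4] u [-0.9  6.1]
```

>>> send_rows(offset=[[-0.006,-0.003,-0.02],[-0.006,-0.003,-0.04],[-0.006,-0.003,-0.06],[-0.006,-0.003,-0.08],[-0.006,-0.003,-0.1],[-0.006,-0.003,-0.1],[-0.006,-0.003,-0.1]], rotation=[[0,0.0007,0],[0,0.0007,0],[0,0.0007,0],[0,0.0007,0],[0,0.0007,0],[0,0.0007,0],[0,0.0007,0]], hand=[0,0,0,0,0,0,0])

```text
time_s: 20.7
ee_pos: [0.6087, 0.234, 0.1102]
ee_rot: [-2.362, -2.067, 0.004]
wrist_force: [0.2, -0.5, -1.8]
width: 0.13
finger_force: 30.0
```

```bash
python3 - <<'E'
from h import *
go(slot(.0484,v=-.0027,z=.112),ry,0)
E
```

```text
t 20.7 off [ 0.0049 -0.0002  0.0046] rot [-0.0001 -0.0006 -0.    ] F [ 0.25 -0.48 -1.8 ] w 0.12979733093702586
```

>>> send_rows(offset=[[0.004,0,0],[0.004,0,-0.01],[0.004,0,-0.02],[0.004,0,-0.03],[0.004,0,-0.04],[0.004,0,-0.05],[0.004,0,-0.05],[0.004,0,-0.05]], rotation=[[0,-0.0006,0],[0,-0.0006,0],[0,-0.0006,0],[0,-0.0006,0],[0,-0.0006,0],[0,-0.0006,0],[0,-0.0006,0],[0,-0.0006,0]], hand=[0,0,0,0,0,0,0,0])

```text
time_s: 21.5
ee_pos: [0.6111, 0.2341, 0.0904]
ee_rot: [2.364, 2.068, 0.003]
wrist_force: [3.9, 0.5, -2.1]
width: 0.134
finger_force: 30.0
```

```bash
python3 - <<'E'
from h import *
go(slot(.0484,v=-.0027,z=.0655),ry,0)
E
```

```text
t 21.5 off [-0.0011 -0.0006 -0.0623] rot [-0.0001  0.0003 -0.    ] F [ 3.94  0.51 -2.05] w 0.1339400268492942
```

Spring force only in x, no divider contact; continuing down.

>>> send_rows(offset=[[0,0,-0.006],[0,0,-0.012],[0,0,-0.018],[0,0,-0.024],[0,0,-0.03],[0,0,-0.036],[0,0,-0.042],[0,0,-0.042]], rotation=[[0,0,0],[0,0,0],[0,0,0],[0,0,0],[0,0,0],[0,0,0],[0,0,0],[0,0,0]], hand=[0,0,0,0,0,0,0,0])

```text
time_s: 22.3
ee_pos: [0.6101, 0.234, 0.0732]
ee_rot: [-2.364, -2.068, -0.001]
wrist_force: [2.9, 0.1, -1.9]
width: 0.132
finger_force: 30.0
```

```bash
python3 - <<'E'
from h import *
go(slot(.0484,v=-.0027,z=.0655),ry,0)
E
```

```text
t 22.3 off [ 0.0012 -0.0003 -0.0193] rot [-0.0001  0.     -0.    ] F [ 2.91  0.08 -1.91] w 0.13221301919753112
```

>>> send_rows(offset=[[0.001,0,-0.003],[0.002,0,-0.006],[0.002,0,-0.009],[0.002,0,-0.012],[0.002,0,-0.012]], rotation=[[0,0,0],[0,0,0],[0,0,0],[0,0,0],[0,0,0]], hand=[0,0,0,0,0])

```text
time_s: 22.8
ee_pos: [0.6111, 0.234, 0.0687]
ee_rot: [-2.364, -2.069, -0.001]
wrist_force: [3.8, -0.7, -1.0]
width: 0.139
finger_force: 30.0
```

>>> send_rows(offset=[[0,0,-0.001],[0,0,-0.002],[0,0,-0.003],[0,0,-0.003]], rotation=[[0,0,0],[0,0,0],[0,0,0],[0,0,0]], hand=[0,0,0,0])

```text
time_s: 23.2
ee_pos: [0.6112, 0.234, 0.0677]
ee_rot: [2.364, 2.068, 0.002]
wrist_force: [3.2, -0.9, -0.2]
width: 0.137
finger_force: 30.0
```

>>> send_rows(offset=[[0.001,0,-0.001],[0.002,0,-0.002],[0.002,0,-0.003],[0.002,0,-0.003]], rotation=[[0,0,0],[0,0,0],[0,0,0],[0,0,0]], hand=[0,0,0,0])

```text
time_s: 23.6
ee_pos: [0.6114, 0.234, 0.0664]
ee_rot: [-2.364, -2.068, -0.0]
wrist_force: [-0.6, -0.3, 1.0]
width: 0.132
finger_force: 30.0
```

>>> send_rows(offset=[[0,0,-0.001],[0,0,-0.002],[0,0,-0.002]], rotation=[[0,0,0],[0,0,0],[0,0,0]], hand=[0,0,0])

```text
time_s: 23.9
ee_pos: [0.6114, 0.234, 0.0656]
ee_rot: [-2.364, -2.068, -0.0]
wrist_force: [-1.2, -0.6, 3.9]
width: 0.134
finger_force: 30.0
```

>>> send_rows(offset=[[0,0,-0.001],[0,0,-0.002],[0,0,-0.002]], rotation=[[0,0,0],[0,0,0],[0,0,0]], hand=[0,0,0])

```text
time_s: 24.2
ee_pos: [0.6114, 0.234, 0.065]
ee_rot: [-2.364, -2.068, -0.0]
wrist_force: [-1.9, -0.8, 5.4]
width: 0.138
finger_force: 30.0
```

>>> send_rows(offset=[[0,0,-0.0008],[0,0,-0.0016],[0,0,-0.0016]], rotation=[[0,0,0],[0,0,0],[0,0,0]], hand=[0,0,0])

```text
time_s: 24.5
ee_pos: [0.6115, 0.234, 0.065]
ee_rot: [-2.364, -2.068, -0.001]
wrist_force: [-3.6, -0.1, 8.9]
width: 0.134
finger_force: 30.0
```

>>> send_rows(offset=[[0,0,-0.0007],[0,0,-0.0014],[0,0,-0.0014]], rotation=[[0,0,0],[0,0,0],[0,0,0]], hand=[0,0,0])

```text
time_s: 24.8
ee_pos: [0.6115, 0.234, 0.065]
ee_rot: [-2.364, -2.068, -0.001]
wrist_force: [-4.5, -0.0, 13.2]
width: 0.136
finger_force: 30.0
```

>>> send_rows(offset=[[0,0,-0.0007],[0,0,-0.0007],[0,0,-0.0007],[0,0,-0.0007]], rotation=[[0,0,0],[0,0,0],[0,0,0],[0,0,0]], hand=[0,0,0,0])

```text
time_s: 25.2
ee_pos: [0.6115, 0.234, 0.065]
ee_rot: [-2.364, -2.068, -0.001]
wrist_force: [-4.5, -1.9, 14.9]
width: 0.139
finger_force: 30.0
```

>>> send_rows(offset=[[0,0,0],[0,0,0],[0,0,0],[0,0,0]], rotation=[[0,0,0],[0,0,0],[0,0,0],[0,0,0]], hand=[0,0,0,0])

```text
time_s: 25.6
ee_pos: [0.6115, 0.234, 0.065]
ee_rot: [-2.364, -2.068, -0.001]
wrist_force: [-6.0, -0.7, 15.9]
width: 0.135
finger_force: 30.0
```

Held about 15.5 N for 0.8 s. Releasing and rising.

>>> send_rows(offset=[[-0.001,0,0.004],[-0.001,0,0.004],[-0.001,0,0.004],[-0.001,0,0.004],[-0.001,0,0.004]], rotation=[[0,0,0],[0,0,0],[0,0,0],[0,0,0],[0,0,0]], hand=[0,0.3,0.3,0.3,0.3])

```text
time_s: 26.1
ee_pos: [0.6116, 0.234, 0.0648]
ee_rot: [2.364, 2.068, 0.001]
wrist_force: [0.0, 0.8, 0.0]
width: 0.298
finger_force: 0.0
```

>>> send_rows(offset=[[0,0,0.03],[0,0,0.12],[0,0,0.24],[0,0,0.36],[-0.125,0,0.4],[-0.125,0,0.4],[-0.125,0,0.4],[-0.125,0,0.4]], rotation=[[0,0,0],[0,0,0],[0,0,0],[0,0,0],[0,0,0],[0,0,0],[0,0,0],[0,0,0]], hand=[0.3,0.3,0.3,0.3,0.8,0.8,0.8,0.8])

```text
time_s: 26.9
ee_pos: [0.562, 0.234, 0.225]
ee_rot: [2.364, 2.068, 0.002]
wrist_force: [0.1, 0.2, -0.3]
width: 0.628
finger_force: 0.0
```

```bash
python3 - <<'E'
from h import *
s=arm.sense();print(s['time_s'],s['ee_pos'],s['wrist_force'].round(2))
im,d,W=cloud('wrist'); np.savez('w8.npz',im=im,W=W)
it,d,T=cloud('scene'); np.savez('s8.npz',im=it,W=T)
save(np.hstack([im[:,100:500],cv2.resize(it[150:290,380:520],(400,420),interpolation=cv2.INTER_CUBIC)]),'w8.png')
yaw=np.radians(ry); A=np.array([[np.cos(yaw),np.sin(yaw)],[-np.sin(yaw),np.cos(yaw)]])
q=(W[...,:2]-[.563,.243])@A.T*1000; z=W[...,2]*1000
m=(z>88)&(z<103)
for lo,hi in((-65,-35),(-15,15),(35,65)):
    n=m&(q[...,0]>lo)&(q[...,0]<hi)&(abs(q[...,1])<70); p=q[n]; print(n.sum(),'u',np.percentile(p[:,0],[2,98]).round(1),'v',np.percentile(p[:,1],[1,99]).round(1),'ztop',np.percentile(z[n],[50,98]).round(1),'slope',np.degrees(np.polyfit(p[:,1],p[:,0],1)[0]).round(2))
E
python3 rel.py w8
```

```text
26.9 [0.56201054 0.2339549  0.2249881 ] [ 0.09  0.16 -0.33]
1323 u [-55.3 -43.7] v [-54.5  50. ] ztop [93.5 94.9] slope -0.16
766 u [-1.   5.3] v [-54.6  53.5] ztop [93.6 95.1] slope 0.08
1348 u [44.2 55.8] v [-56.5  50. ] ztop [93.6 95.1] slope 0.25Traceback (most recent call last):
  File "rel.py", line 17, in <module>
    rel(*[eval(x) if i else x for i,x in enumerate(a.split(','))])
    ~~~^^^^^^^^^^^^^^^^^^^^^^^^^^^^^^^^^^^^^^^^^^^^^^^^^^^^^^^^^^^
  File "rel.py", line 10, in rel
    h,e=np.histogram(q[m,0],np.arange(-90,90,1)); print(f,'board n',m.sum(),'u hist',[(int(a),int(b)) for a,b in zip(e,h) if b>m.sum()*.02],'v',np.percentile(q[m,1],[1,99]).round(1),'z',np.percentile(z[m],[1,99]).round(1))
                                                                                                                                                ~~~~~~~~~~~~~^^^^^^^^^^^^^^^
    return _quantile_unchecked(
        a, q, axis, out, overwrite_input, method, keepdims, weights)
    return _ureduce(a,
                    func=_quantile_ureduce_func,
    ...<5 lines>...
                    overwrite_input=overwrite_input,
                    method=method)
    r = func(a, **kwargs)
    result = _quantile(arr,
                       quantiles=q,
    ...<2 lines>...
                       out=out,
                       weights=wgt)
    slices_having_nans = np.isnan(arr[-1, ...])
                                  ~~~^^^^^^^^^
IndexError: index -1 is out of bounds for axis 0 with size 0
```

View pics/w8.png

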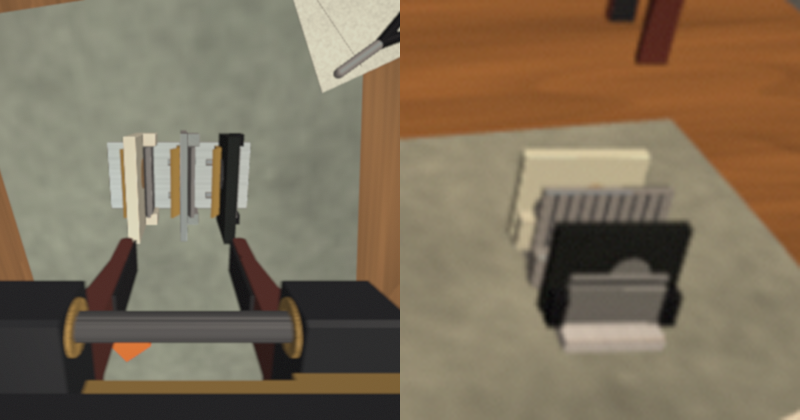

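Both boards stand upright at the full-home height (tops at 95 mm), 100 mm apart and centred to about 1 mm: white at (132,187), black at (231,187) with the grid between. Handing in.

```bash
python3 -c "
from station import arm
print(arm.close_job())"
```

```text
the job is handed in; nothing more can be done
None
```

Both boards are in the rack and the job is handed in, with no verdict returned: the white board went in first, then the black; both stand upright at full-home height, centred to about 1 mm, each pressed at about 15.5 N for 0.8 s; the arm is clear, the robot clock read 27 s, and I never moved the grid, jar or orange box.

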